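# Find the free flap of the wiring box and push it open

### The job

One of the four identical flaps in the top of the grey wiring box is free; the others are blocked from below. With the fingertips press gently near the end of one flap after another until you find the one that rocks, then push that end down into the box until the flap stands nearly upright, and draw the hand clear, leaving it open. Pick nothing up, and leave the tools and parts lying on and around the box where they are.

Things in the scene. Friction and masses are not known exactly. Their poses are not given: they have to be found in the camera images.
- wiring_box: grey box fixed to the table, 80 mm high, x=-120 to +160 mm, y=+-97 mm. Origin on its underside below the middle of the four flaps; x to its rear (yaw 0 to 0.5 rad), z up. Cover at z=80 holds four identical ribbed blue flaps two by two, middles at x=+-55, y=+-44; behind them (x=104 to 160) a plain ledge. Under the free flap it is clear to 55 mm below the cover
- flap_a_middle (a point): middle of the top of the near left flap when shut (z=79.5 mm in the box; does not move). The flap, 94 mm (box x) by 70 (y) by 5 thick in a 98x74 opening, pivots like a see-saw about its middle line, along the box's y (dark bosses on the cover mark its ends)
- flap_a (a joint): tilt of the near left flap: 0 shut and level, positive: front end (box -x) down, negative: rear end down; stops at +-1.4 rad. If blocked, its ends give under 1.5 mm. If it is the free one (any of the four) 2 to 3 N near an end tips it; no spring, the stiff pivot stays at any angle
- flap_b_middle (a point): middle of the top of the near right flap when shut (z=79.5 mm in the box; does not move). The flap, 94 mm (box x) by 70 (y) by 5 thick in a 98x74 opening, pivots like a see-saw about its middle line, along the box's y (dark bosses on the cover mark its ends)
- flap_b (a joint): tilt of the near right flap: 0 shut and level, positive: front end (box -x) down, negative: rear end down; stops at +-1.4 rad. If blocked, its ends give under 1.5 mm. If it is the free one (any of the four) 2 to 3 N near an end tips it; no spring, the stiff pivot stays at any angle
- flap_c_middle (a point): middle of the top of the far left flap when shut (z=79.5 mm in the box; does not move). The flap, 94 mm (box x) by 70 (y) by 5 thick in a 98x74 opening, pivots like a see-saw about its middle line, along the box's y (dark bosses on the cover mark its ends)
- flap_c (a joint): tilt of the far left flap: 0 shut and level, positive: front end (box -x) down, negative: rear end down; stops at +-1.4 rad. If blocked, its ends give under 1.5 mm. If it is the free one (any of the four) 2 to 3 N near an end tips it; no spring, the stiff pivot stays at any angle
- flap_d_middle (a point): middle of the top of the far right flap when shut (z=79.5 mm in the box; does not move). The flap, 94 mm (box x) by 70 (y) by 5 thick in a 98x74 opening, pivots like a see-saw about its middle line, along the box's y (dark bosses on the cover mark its ends)
- flap_d (a joint): tilt of the far right flap: 0 shut and level, positive: front end (box -x) down, negative: rear end down; stops at +-1.4 rad. If blocked, its ends give under 1.5 mm. If it is the free one (any of the four) 2 to 3 N near an end tips it; no spring, the stiff pivot stays at any angle
- tweezers: steel tweezers, 118x16x10 mm, lying on the rear ledge of the box's cover; origin under their middle (bystander)
- push_switch: small black push switch with two brass pins, 24x24x26 mm, standing on the rear ledge; origin under its middle (bystander)
- screwdriver: red-handled screwdriver, 165x27x29 mm, lying on the table; origin under its middle (bystander)
- tray: small red tray of tags, 75x95x22 mm, on the table; origin under its middle (bystander)

How it is judged:
By the outcome, as a careful person would: the job done as asked, in the order asked, and still so for the second after the job is handed in, with the robot touching nothing.
It also fails if it takes over 51 s, if anything falls off the work surface, if the arm or the gripper's body presses on something with over 40 N, if the wrist force passes 120 N, or if a joint passes its speed limit or range.

### The arm

A 6-joint arm with a two-finger parallel gripper is mounted at the origin on the work surface; the furniture and walls round the work are solid. World frame = base frame: x ahead of the robot, y to its left, z up, the work surface at z = 0. Lengths are in m, angles in degrees, forces in N, time in s.
With the tool pointing down it reaches from about 0.275 to 0.975 m from the base axis. Payload 8.4 kg.
Tool frame: the origin (TCP) lies at the very end of the fingers, on their centre line; the grasp point (between the pads) lies 19 mm behind it (arm.pinch_z is the distance from the TCP to the grasp point, in m); z points along the fingers, y is the line along which they close (so a half turn about z gives the same grasp; the last joint's range is limited). The gripper opens to 92 mm and grips with 3 to 60 N. Pads are 20 mm wide; open, the fingers measure 128 mm over their backs; the gripper's body (75 mm by 189 mm) begins 69 mm behind the grasp point.
Start: joints at [-74.966, 20.225, 93.587, -0, 66.188, -0.138], TCP at [0.164, -0.603, 0.215] pointing down, gripper open.
Joint ranges: [-150.9, 150.9], [-52.94, 120.26], [3.33, 152.33], [-74.26, 254.26], [0, 154.13], [-172.89, 172.89]. Speed limits (degrees/s): [127.2, 127.2, 159.86, 180, 180, 180].

### API

Orientations are given as [roll, pitch, yaw] about the fixed x, y, z axes, in that order (R = Rz(yaw) Ry(pitch) Rx(roll)).
In Python, from bench import arm, cams, close_job, get_state gives the robot as it stands (arm), with the cameras (cams), the job as plain functions and the readings as plain functions.
- The arm moves only by the tool shift_gripper, called after ">>>" as name(argument=value, ...), one argument or row to a line, values as JSON. Schema: {"type":"object","properties":{"deltas":{"type":"object","properties":{"ticks":{"type":"array","items":{"type":"array","items":{"type":"number"},"minItems":6,"maxItems":6},"minItems":1,"maxItems":12}},"additionalProperties":false,"required":["ticks"]},"finger_gap":{"type":"number"},"only":{"type":"string"},"quiet":{"type":"boolean"},"lines":{"type":"string"}},"required":["deltas"],"additionalProperties":false}. deltas is an object whose key "ticks" holds a list of rows, 1 to 12 of them, each of 6 numbers: dx, dy, dz in units of 100 mm, then a rotation vector rx, ry, rz in degrees; each row shifts and turns the commanded pose from where the row before left it, along the tool's axes as they then stand; what a row does not reach is not made up. A row lasts 1/8 s, in which the tool goes at most 0.0625 m and 10.7 degrees, less where a joint would pass 70% of its speed; a pose out of reach is approached as far as the arm can. finger_gap is the finger opening in m, set as the call begins (left out keeps the last). The fingers move at their own pace and stop on an object; the grip force is fixed at half the most. Time passes only in rows, so rows that do not move let the fingers close. The tool returns the time, the measured TCP pose, the force, the opening and the grip force at its end. only (a regular expression) keeps the lines of the reply that match it, lines (a string "A,B") keeps lines A to B, and quiet returns only ok. Input that does not fit is refused with a message, and nothing moves.
- get_state(): the state, without advancing time (a new reading comes with each control period).
- cams.grab_frame(name): name is "side" or "top" or "wrist"; returns the picture (420x560x3 uint8, red, green, blue); there is no depth.
- cams.camera_model(name): a dict with "fx", "fy", "cx", "cy" (pixels), "R" (3x3) and "t" (3): a world point X has camera coordinates R X + t. Camera axes: x right, y down, z forward; pixel columns grow to the right and rows downward; lengths in m; the calibration is good to about 2 mm. A picture is of the moment at which its call begins: read the wrist's pose just before it. camera_model takes no time and is no camera call; for the wrist camera it gives the pose at the moment of the call.
- close_job(): hands the job in; it is judged then, once.
The state is a dict: "clock": time; "joint_positions": joint angles; "dq": joint speeds; "tau": joint torques, N m; "ee_pos": TCP position; "ee_rot": TCP orientation; "force": force on the tool from outside, world axes, zero at the start; "ft_torque": the same for the moment, N m; "gripper_width": finger opening in m; "finger_force": force on a finger pad.
Only numpy, scipy, OpenCV 4.12 (cv2) and the standard library are available. Lean on these libraries where they do the work, as an engineer would, in place of code of your own. Each camera call takes 0.05 s, during which the arm holds its last target. There are 200 camera calls.

## Working session

There is one attempt and no reset: what is moved stays moved. The work goes in short steps, Python scripts to look and compute and a tool call to move; the robot and the scene stay as the last step left them, time stands still between calls to the robot, and variables do not carry over. Pictures are saved under pics/ and viewed, at most 10 in all, crops included, and the job is handed in when it is done.

```bash
ls; mkdir -p pics; python3 - <<'E'
from bench import arm, cams, close_job, get_state
import cv2,numpy as np
for n in("top","side"):
    cv2.imwrite(f"pics/{n}0.png",cv2.cvtColor(cams.grab_frame(n),cv2.COLOR_RGB2BGR))
    c=cams.camera_model(n);R=np.array(c["R"]);print(n,c["fx"],c["cx"],c["cy"],(-R.T@np.array(c["t"])).round(3),R.round(2).tolist())
s=get_state();print(s["clock"],s["ee_pos"],s["ee_rot"],s["gripper_width"])
E
```

```text
bench.py
pics
top 546.3390613553355 269.13676683958374 198.86631495731962 [0.373 0.379 1.195] [[-0.02, -1.0, -0.0], [-0.99, 0.02, -0.16], [0.16, 0.0, -0.99]]
side 464.7186961722002 277.48408373878556 201.17494121746165 [ 0.408 -0.408  0.398] [[0.98, -0.18, -0.01], [-0.08, -0.36, -0.93], [0.17, 0.92, -0.37]]
0.1 [ 0.16347511 -0.60278958  0.21394347] [-1.79929241e+02 -4.83949069e-04  1.51724094e+01] 0.09182804215520182
```

View pics/top0.png

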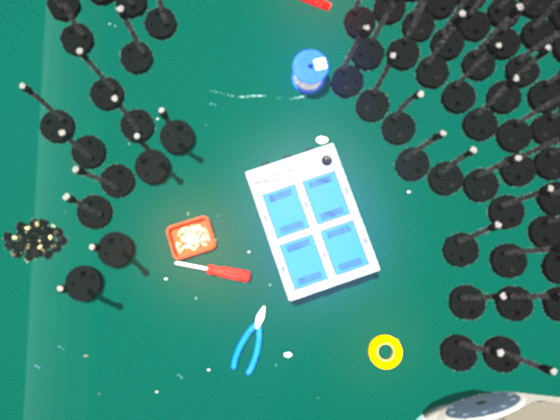

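View pics/side0.png

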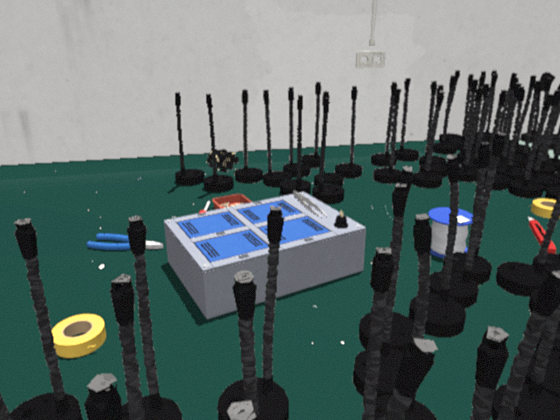

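The top view shows the box with its four blue flaps around (305,222), with the ledge, tweezers and black switch (326,160) at its upper end, the tray at (192,238) and the screwdriver at (215,272). The side view shows the same box at (265,250). Tall posts stand to the right of it and in the foreground, so I'll travel high.

```bash
cat > h.py <<'E'
import cv2,numpy as np
from bench import arm, cams, close_job, get_state
def ray(c,u,v):
    R=np.array(c["R"]);o=-R.T@np.array(c["t"])
    d=R.T@np.array([(u-c["cx"])/c["fx"],(v-c["cy"])/c["fy"],1]);return o,d/np.linalg.norm(d)
def onz(c,u,v,z):
    o,d=ray(c,u,v);return o+d*(z-o[2])/d[2]
def cross(r1,r2):
    (o1,d1),(o2,d2)=r1,r2
    s=np.linalg.lstsq(np.c_[d1,-d2],o2-o1,rcond=None)[0]
    a,b=o1+d1*s[0],o2+d2*s[1];return (a+b)/2,np.linalg.norm(a-b)
def flaps(img,roi):
    h=cv2.cvtColor(img,cv2.COLOR_RGB2HSV);m=cv2.inRange(h,(95,90,60),(120,255,255))
    x0,y0,x1,y1=roi;k=np.zeros_like(m);k[y0:y1,x0:x1]=m[y0:y1,x0:x1]
    k=cv2.morphologyEx(k,cv2.MORPH_CLOSE,np.ones((3,3)))
    cs=[c for c in cv2.findContours(k,cv2.RETR_EXTERNAL,cv2.CHAIN_APPROX_NONE)[0] if cv2.contourArea(c)>300]
    return [cv2.convexHull(c) for c in cs]
E
python3 - <<'E'
from h import *
im={n:cv2.cvtColor(cv2.imread(f"pics/{n}0.png"),cv2.COLOR_BGR2RGB) for n in("top","side")}
ct,cs=cams.camera_model("top"),cams.camera_model("side")
T=[]
for c in flaps(im["top"],(245,145,385,300)):
    q=cv2.boxPoints(cv2.minAreaRect(c));w=np.array([onz(ct,*p,.0795)[:2] for p in q])
    L=sorted([(np.linalg.norm(w[i]-w[i-1]),*(w[i]-w[i-1])) for i in range(4)])
    e=L[-1];print("top",q.mean(0).round(1),w.mean(0).round(4),"len",round(L[-1][0],4),round(L[0][0],4),"yaw",round(np.degrees(np.arctan(e[2]/e[1])),1));T.append((q.mean(0),w.mean(0)))
for c in flaps(im["side"],(165,190,345,265)):
    # centre by diagonal crossing of 4-corner approx
    for eps in np.arange(1,15,.5):
        a=cv2.approxPolyDP(c,eps,True)
        if len(a)==4:break
    a=a.reshape(-1,2).astype(float)
    if len(a)!=4: print("no quad",cv2.boundingRect(c));continue
    s=np.linalg.solve(np.c_[a[2]-a[0],a[1]-a[3]],a[1]-a[0]);p=a[0]+s[0]*(a[2]-a[0])
    w=onz(cs,*p,.0795)
    t=min(T,key=lambda t:np.linalg.norm(t[1]-w[:2]));X,g=cross(ray(ct,*t[0]),ray(cs,*p));print("side",p.round(1),w.round(3),"3d",X.round(4),round(g,4))
# posts: dark tops near the box/route, height from side-view pixel vs top view
M=np.array([t[1] for t in T]).mean(0);print("mid",M)
E
```

```text
top [303.3 261.6] [0.4274 0.3132] len 0.0927 0.0677 yaw 17.6
top [344.1 247.5] [0.4546 0.2294] len 0.093 0.0687 yaw 17.3
top [285.6 211. ] [0.5318 0.3469] len 0.0921 0.0675 yaw 17.4
top [325.7 197.2] [0.5591 0.2632] len 0.093 0.0682 yaw 17.3
side [231.9 244. ] [0.454 0.228 0.08 ] 3d [0.454  0.2293 0.079 ] 0.0008
side [298.6 224.1] [0.569 0.279 0.08 ] 3d [0.5616 0.2632 0.0862] 0.0078
side [210.6 223.5] [0.426 0.312 0.08 ] 3d [0.4264 0.3132 0.0789] 0.0014
side [268.8 210.5] [0.53  0.347 0.08 ] 3d [0.531  0.3469 0.0796] 0.0011
mid [0.4932318  0.28817563]
```

```bash
python3 - <<'E'
from h import *
c=cams.camera_model("top")
for b,t in [((411,164),(442,134)),((460,249),(499,236)),((501,352),(555,372)),((383,283+0),(383,283)),((85,284),(60,289)),((445,178),(473,150)),((468,301),(502,296)),((372,105),(395,82))]:
    B=onz(c,*b,.015);o,d=ray(c,*t)
    # point on tip ray closest to vertical over base
    s=np.dot((B-o)[:2],d[:2])/np.dot(d[:2],d[:2]);print(b,B[:2].round(3),"tip z",(o+s*d)[2].round(3),"miss",np.linalg.norm((o+s*d-B)[:2]).round(3))
import math
m=np.array([.4932,.2882]);y=math.radians(17.4);R=np.array([[math.cos(y),-math.sin(y)],[math.sin(y),math.cos(y)]])
for n,p in dict(a=(-93,44),b=(-93,-44),c=(17,44),d=(17,-44)).items(): print(n,(m+R@np.array(p)/1000).round(4))
y=math.radians(15.17);R=np.array([[math.cos(y),-math.sin(y)],[math.sin(y),math.cos(y)]])
print("tool-frame xy from now to b:",(R.T@(m+np.array([0,0])-[.1635,-.6028])).round(3))
E
```

```text
(411, 164) [0.641 0.066] tip z 0.244 miss 0.003
(460, 249) [ 0.451 -0.029] tip z 0.225 miss 0.008
(501, 352) [ 0.235 -0.098] tip z 0.238 miss 0.008
(383, 283) [0.382 0.141] tip z 0.015 miss 0.0
(85, 284) [0.391 0.777] tip z 0.153 miss 0.011
(445, 178) [ 0.608 -0.007] tip z 0.21 miss 0.016
(468, 301) [ 0.341 -0.038] tip z 0.189 miss 0.013
(372, 105) [0.778 0.145] tip z 0.177 miss 0.018
a [0.3913 0.3024]
b [0.4176 0.2184]
c [0.4963 0.3353]
d [0.5226 0.2513]
tool-frame xy from now to b: [0.551 0.774]
```

Units first: shifts go in units of 100 mm. So -0.05 m is -0.5, -0.03 m is -0.3.

>>> shift_gripper(
  deltas={"ticks":[[0,0,-0.3,0,0,0],[0,0,-0.5,0,0,0],[0,0,-0.5,0,0,0],[0,0,-0.5,0,0,0],[0,0,-0.25,0,0,0]]},
  finger_gap=0,
)

```text
clock: 0.72
ee_pos: [0.1637, -0.6037, 0.4225]
ee_rot: [179.8, 0.0, 15.2]
force: [-0.2, -0.0, -0.1]
gripper_width: 0.0439
finger_force: 0.0
```

>>> shift_gripper(
  deltas={"ticks":[[0.25,-0.15,0,0,0,0],[0.47,-0.28,0,0,0,0],[0.47,-0.28,0,0,0,0],[0.47,-0.28,0,0,0,0],[0.47,-0.28,0,0,0,0],[0.47,-0.28,0,0,0,0],[0.47,-0.28,0,0,0,0],[0.47,-0.28,0,0,0,0],[0.47,-0.28,0,0,0,0],[0.22,-0.14,0,0,0,0]]},
)

```text
clock: 1.98
ee_pos: [0.507, -0.2461, 0.4191]
ee_rot: [-180.0, 0.0, 15.3]
force: [-0.2, 0.4, -0.5]
gripper_width: 0.0007
finger_force: 0.0
```

>>> shift_gripper(
  deltas={"ticks":[[0.02,-0.3,0,0,0,0],[0.04,-0.5,0,0,0,0],[0.04,-0.5,0,0,0,0],[0.04,-0.5,0,0,0,0],[0.04,-0.5,0,0,0,0],[0.04,-0.5,0,0,0,0],[0.04,-0.5,0,0,0,0],[0.04,-0.5,0,0,0,0],[0.04,-0.5,0,0,0,0],[0.02,-0.4,0,0,0,-2.2],[0,0,0,0,0,0]]},
)

```text
clock: 3.35
ee_pos: [0.4166, 0.2166, 0.4191]
ee_rot: [-180.0, 0.1, 17.6]
force: [0.2, 0.0, 0.2]
gripper_width: 0.0009
finger_force: 0.0
```

```bash
python3 - <<'E'
from h import *
s=get_state();print(s["ee_pos"],s["ee_rot"],s["joint_positions"])
c=cams.camera_model("wrist");cv2.imwrite("pics/w1.png",cv2.cvtColor(cams.grab_frame("wrist"),cv2.COLOR_RGB2BGR))
im=cv2.cvtColor(cv2.imread("pics/w1.png"),cv2.COLOR_BGR2RGB)
for f in flaps(im,(0,0,560,420)):
    q=cv2.boxPoints(cv2.minAreaRect(f));w=np.array([onz(c,*p,.0795)[:2] for p in q]);print(cv2.boundingRect(f),w.mean(0).round(4),np.linalg.norm(w[0]-w[1]).round(4),np.linalg.norm(w[1]-w[2]).round(4))
E
```

```text
[0.41655365 0.21663775 0.41912513] [-1.79981022e+02  5.15451050e-02  1.75901360e+01] [ 2.72736608e+01 -2.11166048e+00  9.49834137e+01  2.74115463e-02
  8.71758655e+01  9.96821714e+01]
(100, 185, 50, 58) [0.2799 0.404 ] 0.0927 0.0441
(188, 97, 56, 71) [0.4264 0.3119] 0.0703 0.0957
(255, 96, 52, 72) [0.4537 0.2278] 0.0677 0.0949
(183, 6, 58, 79) [0.5312 0.3454] 0.0699 0.0953
(253, 5, 56, 80) [0.5585 0.261 ] 0.069 0.0946
```

View pics/w1.png

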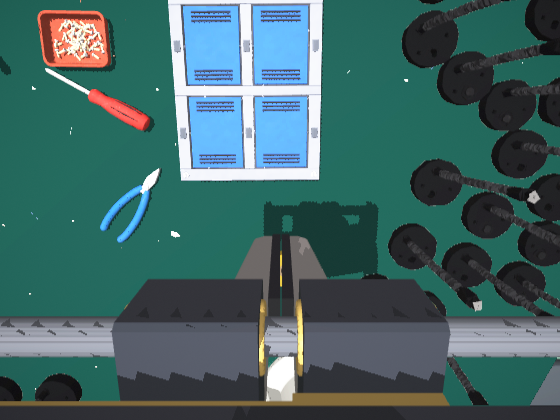

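The wrist view shows all four flaps shut, with centres matching the top view within 2 mm. The tool (280,250) is lined up with the box and a little in front of the near right flap (280,132), and the nearest posts are well to the right.

>>> shift_gripper(
  deltas={"ticks":[[0.04,-0.01,0.3,0,0,0],[0,0,0.5,0,0,0],[0,0,0.5,0,0,0],[0,0,0.5,0,0,0],[0,0,0.5,0,0,0],[0,0,0.5,0,0,0],[0,0,0.3,0,0,0],[0,0,0.12,0,0,0],[0,0,0,0,0,0]]},
)

```text
clock: 4.53
ee_pos: [0.421, 0.2162, 0.0976]
ee_rot: [180.0, 0.0, 17.3]
force: [0.1, -0.1, 0.5]
gripper_width: 0.0006
finger_force: 0.0
```

In the tool's units: 0.003 m is 0.03, 0.002 m is 0.02.

>>> shift_gripper(
  deltas={"ticks":[[0,0,0.03,0,0,0],[0,0,0.03,0,0,0],[0,0,0.02,0,0,0],[0,0,0.02,0,0,0],[0,0,0,0,0,0]]},
)

```text
clock: 5.15
ee_pos: [0.4208, 0.2168, 0.0875]
ee_rot: [180.0, 0.0, 17.4]
force: [-0.1, 0.1, -1.4]
gripper_width: 0.0008
finger_force: 0.0
```

In the tool's units: 0.002 m is 0.02.

>>> shift_gripper(
  deltas={"ticks":[[0,0,0.02,0,0,0],[0,0,0.02,0,0,0],[0,0,0.02,0,0,0],[0,0,0,0,0,0],[0,0,0,0,0,0]]},
)

```text
clock: 5.78
ee_pos: [0.4209, 0.2169, 0.0816]
ee_rot: [-180.0, 0.0, 17.4]
force: [-0.2, -0.4, -0.2]
gripper_width: 0.0005
finger_force: 0.0
```

>>> shift_gripper(
  deltas={"ticks":[[0,0,0.02,0,0,0],[0,0,0,0,0,0]]},
)

```text
clock: 6.02
ee_pos: [0.421, 0.2169, 0.0796]
ee_rot: [-180.0, -0.0, 17.4]
force: [-0.2, -0.3, 0.8]
gripper_width: -0.0001
finger_force: 0.0
```

In the tool's units: 0.001 m is 0.01.

>>> shift_gripper(
  deltas={"ticks":[[0,0,0.01,0,0,0],[0,0,0,0,0,0]]},
)

```text
clock: 6.28
ee_pos: [0.4209, 0.2169, 0.0786]
ee_rot: [-180.0, -0.0, 17.4]
force: [-0.3, -0.1, 1.8]
gripper_width: 0.0005
finger_force: 0.9
```

>>> shift_gripper(
  deltas={"ticks":[[0,0,0.01,0,0,0],[0,0,0,0,0,0]]},
)

```text
clock: 6.52
ee_pos: [0.4209, 0.2169, 0.0776]
ee_rot: [-180.0, -0.0, 17.4]
force: [1.6, 0.1, 2.6]
gripper_width: 0.0003
finger_force: 1.0
```

In the tool's units: 0.001 m is 0.01.

>>> shift_gripper(
  deltas={"ticks":[[0,0,0.01,0,0,0],[0,0,0,0,0,0]]},
)

```text
clock: 6.78
ee_pos: [0.4209, 0.2169, 0.0765]
ee_rot: [-180.0, -0.0, 17.4]
force: [0.2, -0.2, 2.2]
gripper_width: 0.0002
finger_force: 1.0
```

In the tool's units: 0.001 m is 0.01.

>>> shift_gripper(
  deltas={"ticks":[[0,0,0.01,0,0,0],[0,0,0,0,0,0]]},
)

```text
clock: 7.02
ee_pos: [0.4209, 0.2169, 0.0755]
ee_rot: [-180.0, -0.0, 17.4]
force: [-0.0, 1.0, 2.2]
gripper_width: 0.0005
finger_force: 1.0
```

>>> shift_gripper(
  deltas={"ticks":[[0,0,0.01,0,0,0],[0,0,0,0,0,0]]},
)

```text
clock: 7.28
ee_pos: [0.421, 0.2169, 0.0746]
ee_rot: [-180.0, -0.0, 17.4]
force: [0.4, 0.2, 1.8]
gripper_width: 0.0007
finger_force: 1.0
```

Flap B keeps giving way at about 2 N, 5 mm down, so it is the free one. I'll push it open.

In the tool's units: 0.004 m is 0.04, 0.003 m is 0.03.

>>> shift_gripper(
  deltas={"ticks":[[0,0,0.03,0,0,0],[0,0,0.04,0,0,0],[0,0,0.04,0,0,0],[0,0,0.04,0,0,0],[0.01,0,0.04,0,0,0],[0.01,0,0.04,0,0,0],[0.01,0,0.03,0,0,0],[0.01,0,0.03,0,0,0],[0.02,0,0,0,0,0],[0.02,0,0,0,0,0],[0,0,0,0,0,0]]},
)

```text
clock: 8.65
ee_pos: [0.4283, 0.2191, 0.0454]
ee_rot: [180.0, 0.0, 17.4]
force: [-1.7, -0.2, -1.6]
gripper_width: 0.0005
finger_force: 0.9
```

In the tool's units: 0.002 m is 0.02, 0.001 m is 0.01.

>>> shift_gripper(
  deltas={"ticks":[[0.02,0,0.01,0,0,0],[0.02,0,0.01,0,0,0],[0.02,0,0.01,0,0,0],[0.01,0,0,0,0,0],[0,0,0,0,0,0]]},
)

```text
clock: 9.28
ee_pos: [0.4354, 0.2214, 0.0426]
ee_rot: [-180.0, -0.0, 17.4]
force: [-1.1, -0.9, -1.0]
gripper_width: 0.0006
finger_force: 0.7
```

```bash
python3 - <<'E'
from h import *
cv2.imwrite("pics/s2.png",cv2.resize(cv2.cvtColor(cams.grab_frame("side")[170:310,140:380],cv2.COLOR_RGB2BGR),None,fx=3,fy=3))
E
```

```text
(no output)
```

View pics/s2.png

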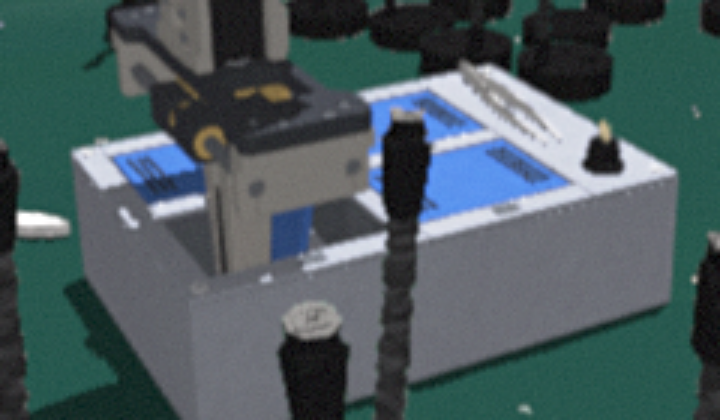

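The side crop shows the fingers in the opening and the flap's rear half standing steeply at (290,235), just under the gripper carriage. The other flaps, the tweezers (510,110) and the switch (603,150) are untouched. I'll push a little further, then back off and up.

In the tool's units: 0.001 m is 0.01.

>>> shift_gripper(
  deltas={"ticks":[[0.01,0,0,0,0,0],[0.01,0,0,0,0,0],[0,0,0,0,0,0],[0,0,0,0,0,0]]},
)

```text
clock: 9.82
ee_pos: [0.4361, 0.2216, 0.0424]
ee_rot: [180.0, 0.1, 17.4]
force: [-5.3, -0.9, 1.3]
gripper_width: 0.0006
finger_force: 2.8
```

In the tool's units: -0.05 m is -0.5, -0.04 m is -0.4.

>>> shift_gripper(
  deltas={"ticks":[[-0.03,0,0,0,0,0],[-0.05,0,0,0,0,0],[-0.04,0,0,0,0,0],[0,0,-0.1,0,0,0],[0,0,-0.3,0,0,0],[0,0,-0.4,0,0,0],[0,0,-0.5,0,0,0],[0,0,-0.5,0,0,0],[0,0,-0.5,0,0,0],[0,0,-0.5,0,0,0],[0,0,-0.2,0,0,0],[0,0,0,0,0,0]]},
)

```text
clock: 11.32
ee_pos: [0.4263, 0.2187, 0.3447]
ee_rot: [-180.0, -0.2, 17.4]
force: [-0.4, -0.3, 0.4]
gripper_width: 0.0004
finger_force: 0.0
```

```bash
python3 - <<'E'
from h import *
a=cv2.cvtColor(cams.grab_frame("side")[170:310,140:380],cv2.COLOR_RGB2BGR);b=cv2.cvtColor(cams.grab_frame("wrist")[0:300,60:400],cv2.COLOR_RGB2BGR)
cv2.imwrite("pics/s3.png",cv2.resize(a,None,fx=3,fy=3));cv2.imwrite("pics/w3.png",cv2.resize(b,None,fx=2,fy=2))
E
```

```text
(no output)
```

View pics/s3.png

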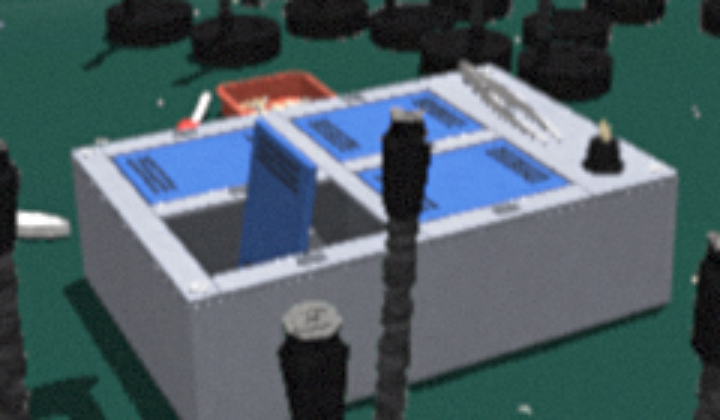

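View pics/w3.png

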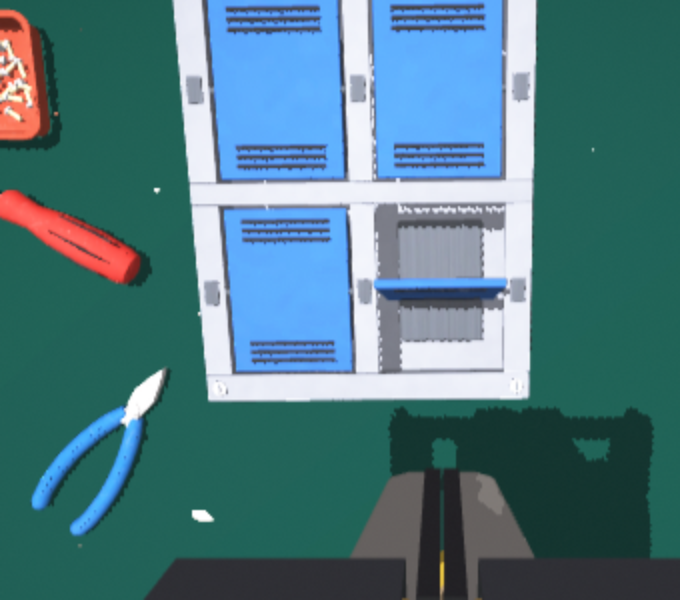

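The side view shows flap B standing nearly upright at (275,190). The wrist view shows it edge-on at (440,288) in its open bay, with everything else in place and the hand clear.

```bash
python3 -c "
from bench import arm, cams, close_job, get_state
print(close_job())"
```

```text
the job is handed in; nothing more can be done
None
```

The near right flap (B) was the free one, and the first I pressed; I pushed its front end down until the flap stood nearly upright, drew the hand clear with nothing else moved, and handed the job in (11.3 s at the last reading).

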